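# Dispense one ointment pot onto the waiting resident's card

### The arm

A 7-joint arm with a two-finger parallel gripper is mounted at the origin on the work surface. World frame = base frame: x ahead of the robot, y to its left, z up, the work surface at z = 0. Lengths are in mm, angles in rad, forces in N, time in s.
With the tool pointing down it reaches from about 425 to 875 mm from the base axis. Payload 8.4 kg.
Tool frame: the origin (TCP) lies midway between the tips of the shut fingers; the grasp point (between the pads) lies 19 mm behind it (grip_point_offset is the z of the grasp point in the tool frame, in mm); z points along the fingers, y is the line along which they close (so a half turn about z gives the same grasp; the last joint's range is limited). The gripper opens to 85 mm and grips with 20 to 120 N. Pads are 22 mm wide; open, the fingers measure 114 mm over their backs; the gripper's body (76 mm by 85 mm) begins 54 mm behind the grasp point. The pads swing forward as they close: fully open they stand 13 mm farther back than shut.
Start: joints at [-1.358, 0.333, 0.04, 1.465, -0.013, 1.343, -0.059], TCP at [199.403, 618.629, 231.308] pointing down, gripper open.
Joint ranges: [-2.58, 2.58], [-0.38, 2.09], [-1.3, 1.39], [0.25, 2.4], [-1.5, 4.64], [0.08, 2.09], [-2.65, 2.65]. Speed limits (rad/s): [2.22, 2.22, 2.79, 2.79, 3.14, 3.14, 3.14].

### API

Orientations are given as a 3x3 rotation matrix whose columns are the frame's x, y, z axes.
In Python, from cell import get_state, read_camera, camera_model, finish_job, grip_point_offset gives the robot as it stands.
- The arm moves only by the tool move_arm, never from a script. Its argument "moves" is a list that holds one entry, the list of rows, each a list of 6 numbers: the shift along the tool's x, y, z in m, then the turn, a rotation vector about the tool's x, y, z in rad. In form: [[[x, y, z, ax, ay, az], ...]]. A call has 1 to 20 rows; each row is the pose to reach, as a shift and turn from the pose commanded when the call began, along the tool's axes at that moment; what a row does not reach only later rows make up. A row lasts 1/8 s, in which the tool goes at most 62.5 mm and 10.7 degrees, less where a joint would pass 70% of its speed; a pose out of reach is approached as far as the arm can. A call with a gripper value outside its range is refused whole. "gripper" is the closure, from -1 (fully open) to 1 (shut), set as the call begins (left out, the last holds). The fingers move at their own pace and stop on an object; the grip force is fixed at half the most. Time passes only in rows, so rows that repeat a pose let the fingers close. It gives the time, the measured TCP pose, the force, the opening and the grip force at its end, in the units of the state.
- get_state(): the state, without advancing time (a new reading comes with each control period).
- read_camera(name): name is "scene" or "top" or "wrist"; returns (picture, depth): 480x640x3 uint8, red, green, blue; 480x640 float32, mm along the optical axis (not along the pixel's ray), 0 where there is no reading.
- camera_model(name): a dict with "mtx" (3x3 intrinsics, pixels), "D" ([k1, k2, p1, p2, k3] as OpenCV has them; the pictures are not rectified), "extrinsics" (4x4, takes a point from world to camera coordinates). Camera axes: x right, y up, looking along -z (the intrinsics and any distortion apply to the point x, -y, -z); pixel columns grow to the right and rows downward; lengths in mm; the calibration is good to about 2 mm. A picture is of the moment at which its call begins: read the wrist's pose just before it. camera_model takes no time and is no camera call; for the wrist camera it gives the pose at the moment of the call.
- finish_job(): hands the job in; it is judged then, once.
The state is a dict: "time_s": time; "joints": joint angles; "dq": joint speeds; "effort": joint torques, N m; "tool_pos": TCP position; "orientation": TCP orientation; "wrist_force": force on the tool from outside, world axes, zero at the start; "moment": the same for the moment, N m; "opening": finger opening in mm; "gripper_force": force on a finger pad.
Only numpy, scipy, OpenCV 4.12 (cv2) and the standard library are available. Lean on these libraries where they do the work, as an engineer would, in place of code of your own. Each camera call takes 0.05 s, during which the arm holds its last target. There are 200 camera calls.

### The job

Press the dispenser's plunger all the way down once, so that a single ointment pot comes out of the mouth, and let the plunger come back up. Then, without picking it up, push that pot across the worktop with the fingertips until it stands wholly on the resident's card that has no pot yet. Leave the other pots and everything else on the trolley where they are.

Things in the scene. Friction and masses are not known exactly. Their poses are not given: they have to be found in the camera images.
- dispenser: Bench-top pot dispenser, screwed down, steel and cream plastic, 152 x 62 mm. Origin: on the worktop under the magazine's axis; -x is the delivery direction, z up. Magazine (51 x 49 mm outside, 60 mm high, clear front, open top) at x -25 to 25 mm, with three stacked pots on a base plate 2 mm thick; housing, 46 mm high, at x 25 to 123 mm, with the plunger on it at x = 70 mm.
- plunger (a joint): Plunger travel in m, straight down: 0 up (at rest), 0.030 fully down. Its spring pushes back with 2.4 N at the top to 7 N at the bottom, plus drag when pressed fast, and lifts it again when let go. It drives a white shuttle block (30 mm wide, 19 mm high) 3 mm forward for each mm, 90 mm in all, which pushes out the bottom pot; as it goes back the next pot drops down.
- plunger_top (a point): Centre of the top of the plunger's round black head (34 mm across, 14 mm thick), 96 mm above the worktop when up, 66 mm when fully down.
- mouth (a point): Middle of the lower edge of the mouth (20 mm high, below the clear front), on the front edge of the base plate, 25 mm from the magazine's axis, 2 mm above the worktop. A full press leaves the pot on the worktop with its centre about 58 mm or a little more in front of this point, along the dispenser's -x.
- pot1: The bottom pot in the magazine, the one that a press delivers. A closed screw-lid ointment pot of white plastic, round, 40 mm across and 18 mm high, about 25 g. Origin: centre of its underside; z up.
- pot2: Second pot in the magazine, standing on pot1; same size. It must stay in the magazine.
- pot3: Third and top pot in the magazine; same size. It must stay in the magazine.
- card_empty: The resident's card with no pot on it: a buff paper card with grey ruled lines, 110 mm along its x by 84 mm along its y, taped flat to the worktop, as thin as paper (pots and fingers slide on and off it without a step). Origin: centre of the card.
- card_done: The other resident's card, same size and look, on the other side of the dispenser; it already has its pot.
- pot_done: The pot that already stands on the other card; same size as the others. Leave it there.
- pill_bottle: Amber jar with a white cap, 38 mm across, 60 mm high, standing beside the dispenser. Origin: centre of its underside.
- carton: White medicine carton, 35 x 85 x 50 mm high, standing beside the dispenser. Origin: centre of its underside.
- spoon: Steel spoon, 145 mm long, lying crosswise on the worktop between the robot and the dispenser.
- tumbler: Blue plastic tumbler, 68 mm across, 85 mm high. Origin: centre of its underside.
- cup_stack: Stack of white medicine cups, 57 mm across, 82 mm high. Origin: centre of its underside.
- gel_pump: White hand-gel pump bottle, 66 mm across, 183 mm high. Origin: centre of its underside.
- water: Clear water bottle with a blue cap, 72 mm across, 235 mm high. Origin: centre of its underside.
- week_box: Weekly pill box of stacked red, green and blue trays, 64 x 120 x 90 mm high. Origin: centre of its underside.
Things that resemble listed ones, but are neither listed nor needed, are in the scene too. Leave any orange look-alike of the dispenser alone.

How it is judged (in metres and radians):
On the way, in this order (a step that is already met when the one before it is completed fails the run):
1. the plunger is pressed down and the bottom pot comes out of the mouth (value of joint plunger above 0.0275 m and x of pot1 in the frame of dispenser below -0.07 m).
2. the plunger comes back up (value of joint plunger below 0.004 m), for 0.1 s.
At the end, for the whole second after the job is handed in: pot1 stands upright, at rest, wholly on the empty card (centre within 37 mm along the card's x and 24 mm along its y of its centre); plunger up (under 4 mm); pot2 and pot3 in the magazine; pot_done within 10 mm and every other object within 15 mm of where it began (x of pot1 in the frame of card_empty between -0.037 and 0.037 m and y of pot1 in the frame of card_empty between -0.024 and 0.024 m and height (world z) of pot1 below 0.003 m and angle between pot1's own z axis and vertical below 0.1 rad and linear speed of pot1 below 0.01 m/s and value of joint plunger below 0.004 m and not (x of pot2 in the frame of dispenser below -0.012 m or horizontal distance between pot2 and dispenser above 0.02 m or height (world z) of pot2 above 0.046 m) and not (x of pot3 in the frame of dispenser below -0.012 m or horizontal distance between pot3 and dispenser above 0.02 m or height (world z) of pot3 above 0.046 m) and not (distance of pot_done from where it was at the start of the episode above 0.01 m) and not (distance of pill_bottle from where it was at the start of the episode above 0.015 m) and not (distance of carton from where it was at the start of the episode above 0.015 m) and not (distance of spoon from where it was at the start of the episode above 0.015 m) and not (distance of tumbler from where it was at the start of the episode above 0.015 m) and not (distance of cup_stack from where it was at the start of the episode above 0.015 m) and not (distance of gel_pump from where it was at the start of the episode above 0.015 m) and not (distance of water from where it was at the start of the episode above 0.015 m) and not (distance of week_box from where it was at the start of the episode above 0.015 m)); the robot touches nothing.
It fails at once if a second pot comes out of the dispenser, or a pot is taken out through its top ((x of pot2 in the frame of dispenser below -0.012 m or horizontal distance between pot2 and dispenser above 0.02 m or height (world z) of pot2 above 0.046 m) or (x of pot3 in the frame of dispenser below -0.012 m or horizontal distance between pot3 and dispenser above 0.02 m or height (world z) of pot3 above 0.046 m)).
It fails at once if the delivered pot is lifted or carried (underside more than 6 mm above the worktop) or tipped over (height (world z) of pot1 above 0.006 m or angle between pot1's own z axis and vertical above 0.6 rad).
It fails at once if the pot on the other card is moved by more than 10 mm (distance of pot_done from where it was at the start of the episode above 0.01 m).
It fails at once if another object on the trolley is moved by more than 15 mm (distance of any of pill_bottle, carton, spoon, tumbler, cup_stack, gel_pump, water, week_box from where it was at the start of the episode above 0.015 m).
It also fails if it takes over 48 s, if anything falls off the work surface, if the arm or the gripper's body presses on something with over 40 N, if the wrist force passes 120 N, or if a joint passes its speed limit or range.

## Working session

There is one attempt and no reset: what is moved stays moved. The work goes in short steps, Python scripts to look and compute and a tool call to move; the robot and the scene stay as the last step left them, time stands still between calls to the robot, and variables do not carry over. Pictures are saved under pics/ and viewed, at most 10 in all, crops included, and the job is handed in when it is done.

Besides the shell and the picture viewer there is one more tool, called after "Call:" as a command line: name --argument value ..., lists and objects as JSON in quotes. move_arm: Moves the arm, as the interface text tells. Its arguments: {"type":"object","properties":{"moves":{"type":"array"},"gripper":{"type":"number"}},"required":["moves"]}

```bash
ls; mkdir -p pics; python3 - <<'E'
from cell import *
import cv2,numpy as np
s=get_state(); print(s['time_s'],s['tool_pos'],s['orientation'],s['opening'],grip_point_offset)
for n in ('scene','top'):
    im,d=read_camera(n); cv2.imwrite(f'pics/{n}0.png',im[:,:,::-1]); np.savez(f'{n}0.npz',im=im,d=d)
    m=camera_model(n); print(n,m)
E
```

```text
pics
0.0 [199.24555578 618.2184407  230.41564775] [[-9.51801309e-01  3.06715019e-01 -4.06434385e-04]
 [ 3.06715272e-01  9.51799989e-01 -1.58811457e-03]
 [-1.00254346e-04 -1.63622916e-03 -9.99998656e-01]] 85.56583036442714 -18.700000000000003
scene {'mtx': array([[441.82639432,   0.        , 324.3081331 ],
       [  0.        , 441.82639432, 244.03274916],
       [  0.        ,   0.        ,   1.        ]]), 'D': array([-0.02738521,  0.        ,  0.        ,  0.        ,  0.        ]), 'extrinsics': array([[ 2.38498595e-01,  9.71128936e-01, -5.19705759e-03,
        -9.64434991e+01],
       [-6.80343864e-01,  1.70898977e-01,  7.12689110e-01,
         2.64592771e+02],
       [ 6.93001189e-01, -1.66439565e-01,  7.01460778e-01,
        -1.49469527e+03],
       [ 0.00000000e+00,  0.00000000e+00,  0.00000000e+00,
         1.00000000e+00]])}
top {'mtx': array([[493.31865316,   0.        , 320.75672155],
       [  0.        , 493.31865316, 242.69271138],
       [  0.        ,   0.        ,   1.        ]]), 'D': array([-0.00094087,  0.        ,  0.        ,  0.        ,  0.        ]), 'extrinsics': array([[-7.28304133e-03, -9.99833056e-01,  1.67575903e-02,
        -4.28792119e+00],
       [ 9.80297962e-01, -3.83077894e-03,  1.97487294e-01,
        -5.00861506e+02],
       [-1.97390130e-01,  1.78657397e-02,  9.80162207e-01,
        -1.03574019e+03],
       [ 0.00000000e+00,  0.00000000e+00,  0.00000000e+00,
         1.00000000e+00]])}
```

View pics/top0.png

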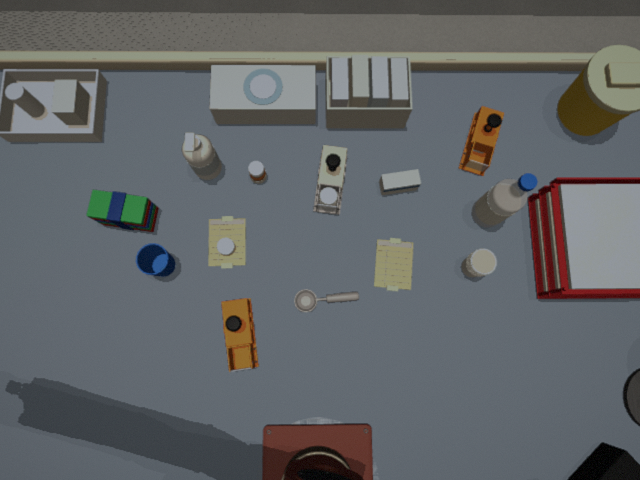

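View pics/scene0.png

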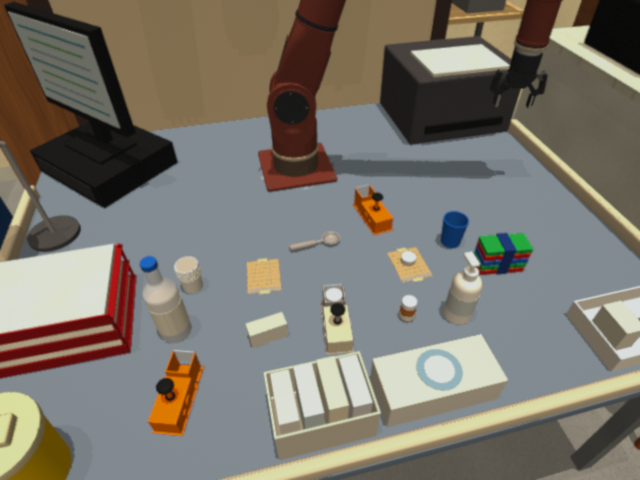

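The top view shows the dispenser at about (330,180), with its plunger at (333,162) and its magazine at (328,197). The empty card is at (394,265), the card with a pot at (227,243), the spoon at (325,298), and the carton at (400,181).

```bash
cat > h.py <<'E'
import cv2,numpy as np
from cell import *
def ray(n,uv,z,m=None):
    m=m or camera_model(n); E=m['extrinsics']; R,t=E[:3,:3],E[:3,3]
    p=cv2.undistortPoints(np.float64(uv).reshape(-1,1,2),m['mtx'],m['D'])[:,0]
    d=np.c_[p[:,0],-p[:,1],-np.ones(len(p))]@R; c=-R.T@t
    return c+d*((z-c[2])/d[:,2])[:,None]
def blobs(mask,roi,amin=20):
    x0,y0,x1,y1=roi; k=np.zeros(mask.shape,np.uint8); k[y0:y1,x0:x1]=mask[y0:y1,x0:x1]
    c,_=cv2.findContours(k,cv2.RETR_EXTERNAL,cv2.CHAIN_APPROX_NONE)
    return sorted([q for q in c if cv2.contourArea(q)>=amin],key=cv2.contourArea)[::-1]
E
python3 - <<'E'
from h import *
np.set_printoptions(precision=1,suppress=True)
for n,rois in (('top',dict(pl=(320,148,348,176),card=(365,230,425,300),card2=(200,210,255,275),spoon=(290,285,365,315),carton=(375,165,425,197),disp=(308,140,352,218))),('scene',dict(pl=(322,295,352,325),card=(240,250,290,300)))):
    im=np.load(n+'0.npz')['im']; hsv=cv2.cvtColor(im,cv2.COLOR_RGB2HSV); H,S,V=cv2.split(hsv)
    ms=dict(pl=V<60,card=(H<35)&(S>60)&(V>90),card2=(H<35)&(S>60)&(V>90),spoon=(S<40)&(V>130)|(H<40),carton=(V>150)|(H<40)&(S>10),disp=((H<40)&(V>120)))
    zs=dict(pl=96,card=0,card2=0,spoon=5,carton=50,disp=46)
    for k,r in rois.items():
        b=blobs(ms[k].astype(np.uint8),r)
        for q in b[:2]:
            rc=cv2.minAreaRect(q); M=cv2.moments(q); c=(M['m10']/M['m00'],M['m01']/M['m00'])
            print(n,k,cv2.contourArea(q),rc, 'ctr',ray(n,[rc[0],c],zs[k])[:,:2].ravel()); 
            print('   corners',ray(n,cv2.boxPoints(rc),zs[k])[:,:2].ravel())
im=np.load('top0.npz')['im']; cv2.imwrite('pics/c1.png',np.hstack([cv2.resize(im[135:225,300:360,::-1],None,fx=6,fy=6,interpolation=cv2.INTER_CUBIC),cv2.resize(im[230:320,365:425,::-1],None,fx=6,fy=6,interpolation=cv2.INTER_CUBIC)]))
E
```

```text
top pl 151.5 ((332.5, 162.0), (16.0, 13.0), 90.0) ctr [670.8 -33.2 671.4 -33.4]
   corners [689.2 -19.2 689.2 -47.6 652.4 -47.1 652.5 -18.8]
top card 1342.5 ((393.39654541015625, 266.25860595703125), (35.468101501464844, 42.51474380493164), 3.3664605617523193) ctr [ 455.2 -173.8  454.8 -173.8]
   corners [ 409.2 -129.1  507.3 -137.7  502.1 -219.4  404.  -209.4]
top card2 1326.0 ((226.5, 244.5), (41.0, 35.0), 90.0) ctr [507.5 208.4 508.1 208.2]
   corners [556.  250.2 555.7 169.4 459.8 167.2 460.1 246.6]
top spoon 615.5 ((326.0, 300.0), (64.0, 22.0), -0.0) ctr [378.8 -18.7 381.   -3.8]
   corners [354.8  52.9 403.9  53.  403.1 -91.1 353.9 -90. ]
top carton 437.0 ((401.1271057128906, 178.82659912109375), (13.68514633178711, 35.581382751464844), 81.25383758544922) ctr [ 647.8 -190.3  647.8 -190.3]
   corners [ 657.5 -148.3  670.3 -229.   638.1 -232.3  625.5 -152. ]
top carton 82.0 ((396.79412841796875, 189.8235321044922), (37.83556365966797, 15.279746055603027), 14.03624439239502) ctr [ 621.8 -179.5  622.9 -172.1]
   corners [ 615.3 -133.6  650.2 -143.1  628.4 -225.6  593.6 -215.6]
top disp 82.5 ((331.4038391113281, 169.98077392578125), (18.43491554260254, 11.178618431091309), 11.309932708740234) ctr [670.5 -32.7 668.8 -33. ]
   corners [661.7  -9.5 688.  -14.7 679.3 -55.9 653.  -50.5]
scene pl 112.5 ((337.0, 309.0), (12.0, 12.0), 90.0) ctr [684.1 -40.2 684.3 -39.8]
   corners [665.3 -48.6 671.6 -23.4 702.4 -31.9 696.3 -56.6]
scene card 1014.5 ((263.5, 276.0), (34.0, 33.0), 90.0) ctr [ 466.  -177.1  465.3 -178.1]
   corners [ 394.9 -211.5  416.4 -125.4  532.  -145.2  512.1 -225.3]
```

View pics/c1.png

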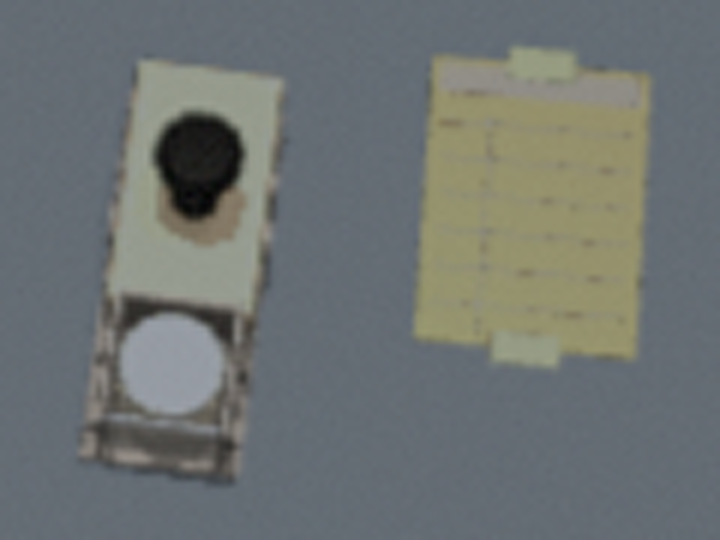

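The crop shows the plunger head centred at about (333.2,159.8). The housing-top corners are at (323,145), (347.5,148), (342,187) and (318,184), and the top pot is centred at (328.7,195.5). The card corners are at (377.5,239.2), (413.3,242.5), (410.8,289.7) and (374.2,286.3).

```bash
python3 - <<'E'
from h import *
np.set_printoptions(precision=1,suppress=True)
P=ray('top',[[333.2,159.6]],96)[0]; print('plunger',P)
h=ray('top',[[323,145],[347.5,147.9],[342,187],[318,183.7]],46);print('housing',h[:,:2].tolist())
q=ray('top',[[328.7,195.5]],56)[0]; print('pot3',q)
b=(h[0]+h[1])/2; f=(h[2]+h[3])/2
d=b-f; print('len',np.linalg.norm(d),'dir',d/np.linalg.norm(d),'ang',np.arctan2(d[1],d[0]), 'ang pl',np.arctan2(*(P-q)[[1,0]]),np.hypot(*(P-q)[:2]))
u=(d/np.linalg.norm(d))[:2]
mid=(b+f)[:2]/2; print('origin from housing',mid-74*u,'from pot',q[:2],'plunger pred',mid-4*u)
c=ray('top',[[377.5,239.2],[413.3,242.5],[410.8,289.7],[374.2,286.3]],0)[:,:2]; print('card',c.tolist(),c.mean(0))
o=(mid-74*u+q[:2])/2; print('origin',o,'plunger',o+70*u,'delivered',o-83*u,'deliv +5',o-88*u)
# scene view check
im=np.load('scene0.npz')['im']; print('scene head',ray('scene',[[337.3,307.5]],96), 'scene pot',ray('scene',[[334,295]],56))
# depth check at plunger
dd=np.load('top0.npz')['d']; print(dd[158:161,331:335])
m=camera_model('top'); E=m['extrinsics']; print('z-depth expect', -(E[2,:3]@P+E[2,3]))
s=get_state();print(s['tool_pos'],s['orientation'][0])
E
```

```text
plunger [676.3 -34.7  96. ]
housing [[730.9346622041242, -14.005066423782896], [723.829425300959, -70.32063003924515], [629.9655296986148, -56.17257243357364], [637.8650082121494, -1.9232425969455935]]
pot3 [607.  -25.5  56. ]
len 94.38241182007268 dir [ 1.  -0.1  0. ] ang -0.1394064488654125 ang pl -0.1325786018217108 69.90709774871439
origin from housing [607.4 -25.3] from pot [607.  -25.5] plunger pred [676.7 -35. ]
card [[518.6214118727721, -139.2857805309791], [510.5148045349994, -221.99600106664442], [401.3522285803208, -211.45328088024846], [409.5323122621098, -128.50652362345724]] [ 460.  -175.3]
origin [607.2 -25.4] plunger [676.5 -35.1] delivered [525.  -13.9] deliv +5 [520.  -13.2]
scene head [[680.4 -38.5  96. ]] scene pot [[614.4 -28.1  56. ]]
[[1079.1 1076.8 1074.1 1077.2]
 [1077.6 1075.1 1078.9 1077.4]
 [1072.8 1075.5 1076.7 1077.8]]
z-depth expect 1075.7594891441545
[199.3 618.3 230.5] [-1.   0.3 -0. ]
```

Call:
move_arm --moves '[[[-0.655, -0.475, 0.1, 0, 0, 1.628], [-0.655, -0.475, 0.1, 0, 0, 1.628], [-0.655, -0.475, 0.1, 0, 0, 1.628], [-0.655, -0.475, 0.1, 0, 0, 1.628], [-0.655, -0.475, 0.1, 0, 0, 1.628], [-0.655, -0.475, 0.1, 0, 0, 1.628], [-0.655, -0.475, 0.1, 0, 0, 1.628], [-0.655, -0.475, 0.1, 0, 0, 1.628], [-0.655, -0.475, 0.1, 0, 0, 1.628], [-0.655, -0.475, 0.1, 0, 0, 1.628], [-0.655, -0.475, 0.1, 0, 0, 1.628], [-0.655, -0.475, 0.1, 0, 0, 1.628], [-0.655, -0.475, 0.1, 0, 0, 1.628], [-0.655, -0.475, 0.1, 0, 0, 1.628], [-0.655, -0.475, 0.1, 0, 0, 1.628], [-0.655, -0.475, 0.1, 0, 0, 1.628], [-0.655, -0.475, 0.1, 0, 0, 1.628], [-0.655, -0.475, 0.1, 0, 0, 1.628]]]' --gripper 1

```text
time_s: 2.35
tool_pos: [677.0, -33.4, 131.7]
orientation: [[0.36, 0.933, 0.0], [0.933, -0.36, 0.001], [0.001, 0.0, -1.0]]
wrist_force: [0.4, 0.0, -0.3]
opening: 0.1
gripper_force: 0.0
```

Call:
move_arm --moves '[[[0, 0, 0.015, 0, 0, 0], [0, 0, 0.03, 0, 0, 0], [0, 0, 0.034, 0, 0, 0], [0, 0, 0.037, 0, 0, 0], [0, 0, 0.04, 0, 0, 0], [0, 0, 0.043, 0, 0, 0], [0, 0, 0.046, 0, 0, 0], [0, 0, 0.049, 0, 0, 0], [0, 0, 0.052, 0, 0, 0], [0, 0, 0.055, 0, 0, 0], [0, 0, 0.058, 0, 0, 0], [0, 0, 0.061, 0, 0, 0], [0, 0, 0.064, 0, 0, 0], [0, 0, 0.0655, 0, 0, 0], [0, 0, 0.0655, 0, 0, 0], [0, 0, 0.0655, 0, 0, 0]]]'

```text
time_s: 4.35
tool_pos: [677.1, -34.5, 66.6]
orientation: [[0.361, 0.933, 0.0], [0.933, -0.361, 0.0], [0.0, 0.0, -1.0]]
wrist_force: [-3.9, 0.9, 6.0]
opening: -0.3
gripper_force: 3.1
```

Call:
move_arm --moves '[[[0, 0, 0.001, 0, 0, 0], [0, 0, 0.0015, 0, 0, 0], [0, 0, 0.0015, 0, 0, 0]]]'

```text
time_s: 4.72
tool_pos: [677.1, -34.5, 65.9]
orientation: [[0.361, 0.933, 0.0], [0.933, -0.361, 0.001], [0.001, 0.0, -1.0]]
wrist_force: [-7.6, 0.7, 13.3]
opening: -0.4
gripper_force: 6.9
```

```bash
python3 - <<'E'
from h import *
im,d=read_camera('top'); cv2.imwrite('pics/t1.png',cv2.resize(im[120:320,240:440,::-1],None,fx=3,fy=3)); 
E
```

```text
(no output)
```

View pics/t1.png

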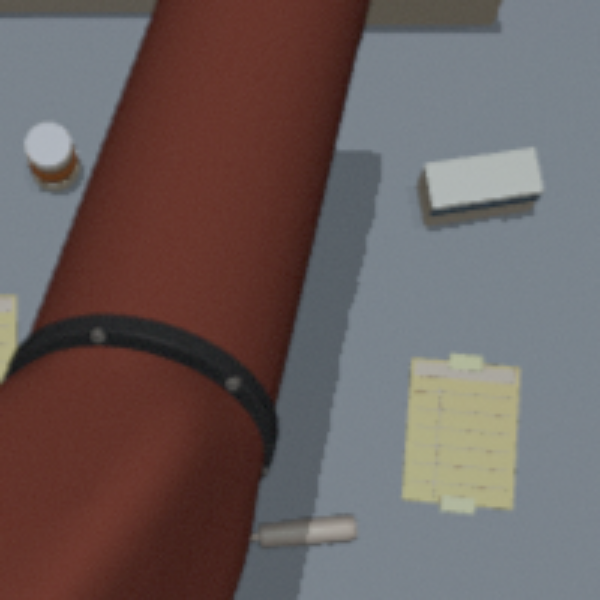

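The arm hides the pot from the top camera. The force rose at z = 65.9, so the plunger is at its stop. I'll release it and move aside.

Call:
move_arm --moves '[[[0, 0, -0.01, 0, 0, 0], [0, 0, -0.022, 0, 0, 0], [0, 0, -0.04, 0, 0, 0], [0, 0, -0.085, 0, 0, 0], [0.05, -0.05, -0.085, 0, 0, 0], [0.1, -0.095, -0.085, 0, 0, 0], [0.145, -0.14, -0.085, 0, 0, 0], [0.145, -0.14, -0.085, 0, 0, 0], [0.145, -0.14, -0.085, 0, 0, 0]]]' --gripper 0.34

```text
time_s: 5.9
tool_pos: [598.9, 152.2, 150.1]
orientation: [[0.359, 0.933, 0.001], [0.933, -0.359, 0.0], [0.001, 0.001, -1.0]]
wrist_force: [1.2, -0.1, -0.5]
opening: 28.2
gripper_force: 0.0
```

```bash
python3 - <<'E'
from h import *
a,_=read_camera('top'); b,_=read_camera('scene'); np.savez('1.npz',a=a,b=b)
f=lambda i:cv2.resize(i[:,:,::-1],(400,400),interpolation=cv2.INTER_CUBIC)
cv2.imwrite('pics/t2.png',np.hstack([f(a[140:300,260:420]),f(b[220:360,230:370])])); 
E
```

```text
(no output)
```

View pics/t2.png

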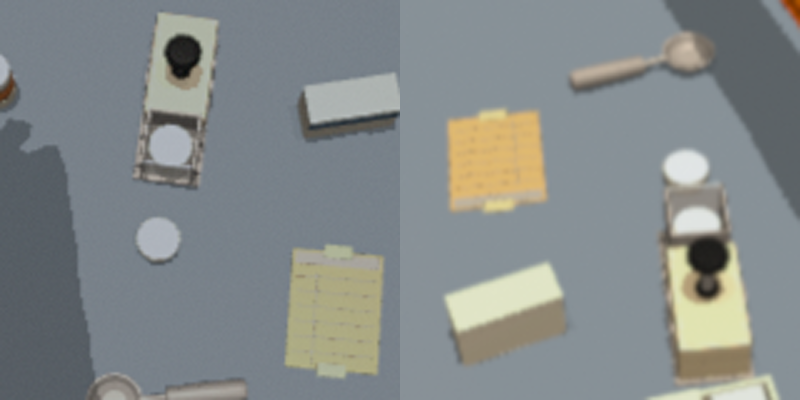

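One pot is out, at about (323.2,235.6) in the top view. The plunger is back up and the magazine has dropped to two pots.

```bash
python3 - <<'E'
from h import *
np.set_printoptions(precision=1,suppress=True)
a=np.load('1.npz')['a']; hsv=cv2.cvtColor(a,cv2.COLOR_RGB2HSV)
q=blobs(((hsv[...,2]>150)).astype(np.uint8),(308,220,340,250))[0]
(c,r)=cv2.minEnclosingCircle(q); print(c,r)
p=ray('top',[c],16)[0,:2]; print(p)
g=np.array([460,-175.3])-p; L=np.hypot(*g); u=g/L; print(L,u)
s=get_state(); R=np.array(s['orientation']); t=np.array(s['tool_pos'])
x=np.r_[-u,0];y=np.array([x[1],-x[0],0]); print('turn about tool z', -(np.arctan2(x[1],x[0])-np.arctan2(R[1,0],R[0,0])))
for nm,w in (('pre',np.r_[p-52*u,40]),('down',np.r_[p-52*u,6]),('end',np.r_[p+(L-25.3)*u,6])): print(nm,w,R.T@(w-t))
E
```

```text
(322.8038024902344, 234.6392364501953) 8.610745429992676
[526.4 -12.5]
175.79269324013637 [-0.4 -0.9]
turn about tool z 0.01593592851953507
pre [546.   35.6  40. ] [-125.3   -8.9  110. ]
down [546.   35.6   6. ] [-125.3   -9.   144. ]
end [ 469.6 -151.9    6. ] [-327.8  -12.2  144. ]
```

Call:
move_arm --moves '[[[-0.06, -0.005, 0.03, 0, 0, 0.016], [-0.11, -0.009, 0.07, 0, 0, 0.016], [-0.125, -0.009, 0.11, 0, 0, 0.016], [-0.125, -0.009, 0.125, 0, 0, 0.016], [-0.125, -0.009, 0.138, 0, 0, 0.016], [-0.125, -0.009, 0.145, 0, 0, 0.016], [-0.125, -0.009, 0.145, 0, 0, 0.016], [-0.125, -0.009, 0.145, 0, 0, 0.016]]]'

```text
time_s: 7.0
tool_pos: [546.0, 38.5, 5.0]
orientation: [[0.375, 0.927, 0.001], [0.927, -0.375, 0.0], [0.001, 0.001, -1.0]]
wrist_force: [0.7, 0.3, 0.4]
opening: 28.2
gripper_force: 0.0
```

Call:
move_arm --moves '[[[-0.012, 0, 0, 0, 0, 0], [-0.02, 0, 0, 0, 0, 0], [-0.024, 0, 0, 0, 0, 0], [-0.028, 0, 0, 0, 0, 0], [-0.032, 0, 0, 0, 0, 0], [-0.037, 0, 0, 0, 0, 0], [-0.042, 0, 0, 0, 0, 0], [-0.048, 0, 0, 0, 0, 0], [-0.054, 0, 0, 0, 0, 0], [-0.06, 0, 0, 0, 0, 0], [-0.066, 0, 0, 0, 0, 0], [-0.072, 0, 0, 0, 0, 0], [-0.078, 0, 0, 0, 0, 0], [-0.084, 0, 0, 0, 0, 0], [-0.09, 0, 0, 0, 0, 0], [-0.095, 0, 0, 0, 0, 0], [-0.099, 0, 0, 0, 0, 0], [-0.101, 0, 0, 0, 0, 0], [-0.102, 0, 0, 0, 0, 0], [-0.102, 0, 0, 0, 0, 0]]]'

```text
time_s: 9.5
tool_pos: [507.0, -56.5, 4.3]
orientation: [[0.375, 0.927, -0.0], [0.927, -0.375, -0.0], [-0.0, -0.0, -1.0]]
wrist_force: [-0.2, 0.6, -0.7]
opening: 28.3
gripper_force: 0.0
```

```bash
python3 - <<'E'
from h import *
b,_=read_camera('scene'); w,_=read_camera('wrist')
cv2.imwrite('pics/t3.png',np.hstack([cv2.resize(b[220:340,230:370,::-1],(400,343)),cv2.resize(w[:,:,::-1],(400,343))])); 
E
```

```text
(no output)
```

View pics/t3.png

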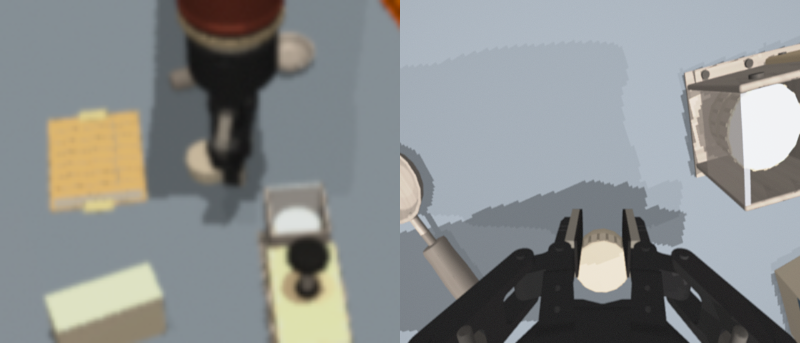

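The pot sits cradled between the two fingertips, at about (605,265) in the wrist half and (205,160) in the scene half. I'll keep pushing.

Call:
move_arm --moves '[[[-0.003, 0, 0, 0, 0, 0], [-0.008, 0, 0, 0, 0, 0], [-0.014, 0, 0, 0, 0, 0], [-0.02, 0, 0, 0, 0, 0], [-0.026, 0, 0, 0, 0, 0], [-0.032, 0, 0, 0, 0, 0], [-0.038, 0, 0, 0, 0, 0], [-0.044, 0, 0, 0, 0, 0], [-0.05, 0, 0, 0, 0, 0], [-0.056, 0, 0, 0, 0, 0], [-0.062, 0, 0, 0, 0, 0], [-0.068, 0, 0, 0, 0, 0], [-0.074, 0, 0, 0, 0, 0], [-0.08, 0, 0, 0, 0, 0], [-0.086, 0, 0, 0, 0, 0], [-0.092, 0, 0, 0, 0, 0], [-0.097, 0, 0, 0, 0, 0], [-0.1, 0, 0, 0, 0, 0], [-0.102, 0, 0, 0, 0, 0], [-0.102, 0, 0, 0, 0, 0]]]'

```text
time_s: 12.1
tool_pos: [468.7, -151.1, 4.3]
orientation: [[0.376, 0.927, -0.0], [0.927, -0.376, -0.0], [-0.0, -0.0, -1.0]]
wrist_force: [-0.4, 0.2, 0.1]
opening: 28.0
gripper_force: 0.0
```

Call:
move_arm --moves '[[[0.005, 0, 0, 0, 0, 0], [0.02, 0, 0, 0, 0, 0], [0.04, 0, 0, 0, 0, 0], [0.05, 0, -0.04, 0, 0, 0], [0.07, -0.02, -0.1, 0, 0, 0], [0.12, -0.02, -0.14, 0, 0, 0], [0.18, -0.02, -0.15, 0, 0, 0], [0.24, -0.02, -0.15, 0, 0, 0], [0.3, -0.02, -0.15, 0, 0, 0], [0.3, -0.02, -0.15, 0, 0, 0], [0.3, -0.02, -0.15, 0, 0, 0]]]'

```text
time_s: 13.48
tool_pos: [562.5, 135.1, 153.9]
orientation: [[0.375, 0.927, -0.001], [0.927, -0.375, -0.001], [-0.001, -0.0, -1.0]]
wrist_force: [-0.8, -0.0, 0.6]
opening: 28.2
gripper_force: 0.0
```

```bash
python3 - <<'E'
from h import *
np.set_printoptions(precision=1,suppress=True)
a,_=read_camera('top'); hsv=cv2.cvtColor(a,cv2.COLOR_RGB2HSV)
q=blobs(((hsv[...,2]>150)&(hsv[...,1]<45)).astype(np.uint8),(370,250,420,285))
for k in q[:2]:
    c,r=cv2.minEnclosingCircle(k); p=ray('top',[c],16)[0,:2]; print(c,r,p,p-[460,-175.3])
cv2.imwrite('pics/t4.png',cv2.resize(a[120:320,200:440,::-1],None,fx=3,fy=3))
E
```

```text
(393.03570556640625, 263.03570556640625) 9.950115203857422 [ 460.2 -170.6] [0.2 4.7]
```

View pics/t4.png

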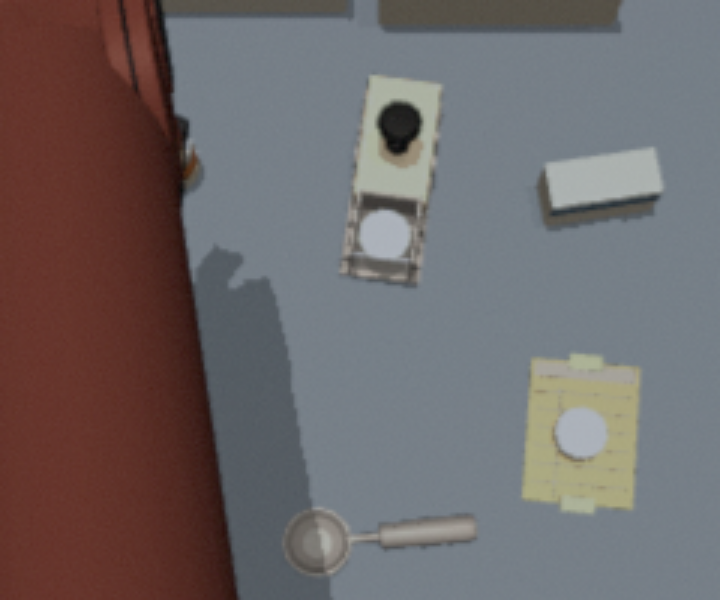

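The pot stands near the middle of the card, at (581,433) in the crop and within about 5 mm of the card's centre. The plunger is up, and the spoon and carton look undisturbed. The gripper is clear at z = 154.

```bash
python3 -c "
from cell import *
print(finish_job())"
```

```text
the job is handed in; nothing more can be done
None
```

I handed the job in: one pot was dispensed and pushed onto the empty card, about 5 mm from its centre; in the last picture the plunger was up and the two pots I could see in the magazine earlier appear to be still there, but I got no verdict back and the arm hid the other card from view.

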